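# Grip a dye bottle in the bench bar clamp

## Robot

A 7-joint arm with a two-finger parallel gripper is mounted at the origin on a cart in front of the work surface, level with it; the furniture and walls round the work are solid. World frame = base frame: x ahead of the robot, y to its left, z up, the work surface at z = 0. Lengths are in m, angles in degrees, forces in N, time in s.
With the tool pointing down it reaches from about 0.425 to 0.875 m from the base axis. Payload 4.7 kg.
Tool frame: the origin (TCP) lies midway between the tips of the shut fingers; the grasp point (between the pads) lies 19 mm behind it; z points along the fingers, y is the line along which they close (so a half turn about z gives the same grasp; the last joint's range is limited). The gripper opens to 87 mm and grips with 3 to 60 N. Pads are 19 mm wide; open, the fingers measure 117 mm over their backs; the gripper's body (75 mm by 190 mm) begins 51 mm behind the grasp point.
Start: joints at [64.292, 18.392, -4.016, 83.108, 1.295, 78.541, -3.26], TCP at [0.29, -0.582, 0.223] pointing down, gripper open.
Joint ranges: [-163.93, 163.93], [-17.29, 119.83], [-79.2, 71.16], [3.27, 140.29], [-89.18, 269.18], [5.43, 117.66], [-154.24, 154.24]. Speed limits (degrees/s): [147.25, 147.25, 180, 180, 180, 180, 180].

## Interface

Orientations are given as [roll, pitch, yaw] about the fixed x, y, z axes, in that order (R = Rz(yaw) Ry(pitch) Rx(roll)).
In Python, from cell import env gives the robot as it stands. The module is installed in compiled form; this text tells all that it offers.
- The arm moves only by the tool send_rows, never from a script. Its argument "series" is a list of rows, each an object with "travel": the shift along the tool's x, y, z in cm, a list of three; "dr": the turn, a rotation vector about the tool's x, y, z in degrees, a list of three; "claw": the finger opening in cm, from 0 to 8.7. In form: [{"travel": [tx, ty, tz], "dr": [wx, wy, wz], "claw": claw}, ...]. A call has 1 to 12 rows; each row is the pose to reach, as a shift and turn from the pose commanded when the call began, along the tool's axes at that moment; what a row does not reach only later rows make up. A row lasts 1/12 s, in which the tool goes at most 41.7 mm and 7.16 degrees, less where a joint would pass 70% of its speed; a pose out of reach is approached as far as the arm can. A call with a gripper value outside its range is refused whole. The fingers move at their own pace and stop on an object; "grip_force" is the grip in N (left out, the last holds). Time passes only in rows, so rows that repeat a pose let the fingers close. It gives the time, the measured TCP pose, the force and the opening at its end, in the units of the state.
- env.get_obs(): the state, without advancing time (a new reading comes with each control period).
- env.read_camera(name): name is "scene" or "top"; returns the picture (480x640x3 uint8, blue, green, red); there is no depth.
- env.calibration(name): a dict with "fx", "fy", "cx", "cy" (pixels), "distortion" ([k1, k2, p1, p2, k3] as OpenCV has them; the pictures are not rectified), "cam_to_world" (4x4, takes a point from camera to world coordinates). Camera axes: x right, y down, z forward; pixel columns grow to the right and rows downward; lengths in m; the calibration is good to about 2 mm. A picture is of the moment at which its call begins. calibration takes no time and is no camera call.
- env.sign_off(): hands the job in, once; it reports no verdict.
The state is a dict: "time_s": time; "qpos": joint angles; "joint_velocities": joint speeds; "effort": joint torques, N m; "tool_pos": TCP position; "tool_rot": TCP orientation; "force": force on the tool from outside, world axes, zero at the start; "wrist_torque": the same for the moment, N m; "grip_width": finger opening in m.
Only numpy, scipy, OpenCV 4.12 (cv2) and the standard library are available. Lean on these libraries where they do the work, as an engineer would, in place of code of your own. Each camera call takes 0.05 s, during which the arm holds its last target. There are 200 camera calls.

## Task

The cap of the brown dye bottle with the black cap has seized. Stand the bottle upright in the vee of the bar clamp on the plywood base, then pump the clamp's yellow trigger, feeling how stiff it gets, until the sliding jaw grips the bottle firmly enough for its cap to be twisted off, but stop well before the thin bottle is crushed. Let the trigger spring back and let go; move the jaw by its trigger only, and leave the other things where they are.

Things in the scene. Friction and masses are not known exactly. Their poses are not given: they have to be found in the camera images.
- dye_bottle: Brown round bottle, black screw cap, red-and-white label: 85 mm high, straight body 42 mm across up to 50 mm high, shoulder above, 30 to 90 g, standing on the table. Thin-walled: side loads over 30 N crush it in the clamp, even for a moment; 16 to 20 N holds it firmly. Origin: centre of its underside, z up its axis.
- clamp: Bar clamp lying on its side on a fixed plywood base (130 x 236 mm, top 18 mm above the table). Origin at the table under the bar; x from handle to jaws, y along the bar from black housing to sliding jaw, z up. Housing x -28..52, y -144..-64, 72 mm high. Handle (fixed): x -109..-28, y -131..-109, z 34..62 mm. Bar 18 mm wide, top z 55. Fixed jaw and wooden vee on the housing's +y side.
- vee_seat (a point): Point on the base's top where the centre of the bottle's underside lies when it is seated in the vee; same axes as clamp, at x 62, y -12 mm there. The vee (54 mm high, 60 mm wide) opens to +y; its mouth ends 11 mm behind this point. The pad presses from +y and slides the upright bottle home over some mm.
- jaw_pad: Sprung rubber pad of the sliding jaw. Origin: centre of its face (30 mm wide, 28 high, 45 mm above the table), which looks to the clamp's -y; same axes as clamp. It starts 33 to 48 mm from the seat's axis (12 to 27 mm from a seated bottle). Under load it sinks into the jaw, 4 N per mm, 9.5 mm at most, so its pose does not show the force.
- clamp_bar: Toothed steel bar with the black sliding jaw (70 mm high). The ratchet lets it move only towards -y of the clamp, in clicks of 2 mm; a long squeeze of the trigger moves it 4 to 6 mm. When the trigger is let go the jaw settles back to the last click, losing up to 10 N of a tight grip. Not to be pushed by hand. Same axes as clamp; its origin is only a reference.
- clamp_trigger (a joint): Yellow trigger, hinged in the housing, in rad: 0 released (a spring brings it back), 0.185 fully squeezed towards the handle; 0.1 rad is 11 mm at trigger_grip. There it takes 6 to 8 N while the jaw runs free and more as the pad presses: about 12 N for a pad force of 10 N, 16 N for 21 N, 20 N for 30 N (crushed). Short squeezes work too, one click at a time.
- trigger_grip (a point): Where to press the trigger: middle of its front face (it looks to the clamp's +y), 72 mm in front of the bar, 48 mm above the table; moves with the trigger. Trigger 24 mm high (z 36..60), 12 mm thick, x -96..-26 of clamp. Squeezing moves it to -y. Released, this face is 62 mm from the handle's back face, and there is free space beyond both.
- steel_cup: Steel measuring cup, 72 mm across, 82 mm high, a bystander. Origin: centre of its underside.
- drop_bottle: Small dark bottle with a white cap, 30 mm across, 62 mm high, a bystander. Origin: centre of its underside.
Mind the look-alikes: they are no part of the job. What is shaped like the dye_bottle but orange is not meant.

How it is judged:
By the outcome, as a careful person would: the job done as asked, in the order asked, and still so for the second after the job is handed in, with the robot touching nothing.
It also fails if it takes over 72 s, if anything falls off the work surface, if the arm or the gripper's body presses on something with over 40 N, if the wrist force passes 120 N, or if a joint passes its speed limit or range.

## Working session

There is one attempt and no reset: what is moved stays moved. The work goes in short steps, Python scripts to look and compute and a tool call to move; the robot and the scene stay as the last step left them, time stands still between calls to the robot, and variables do not carry over. Pictures are saved under pics/ and viewed, on a budget of 10 in all, crops included, one or two more only if the job needs it, and the job is handed in when it is done.

Besides the shell and the picture viewer there is one more tool, called after "Request:" as a command line: name --argument value ..., lists and objects as JSON in quotes. send_rows: Moves the arm, as the interface text tells. Its arguments: {"type":"object","properties":{"series":{"type":"array"},"grip_force":{"type":"number"}},"required":["series"]}

```bash
mkdir -p pics
cat > h.py <<'E'
import numpy as np,cv2
from cell import env
def K(n):
    c=env.calibration(n);return np.array([[c['fx'],0,c['cx']],[0,c['fy'],c['cy']],[0,0,1.]]),np.array(c['distortion'],float),np.array(c['cam_to_world'])
def ray(n,px):
    k,d,T=K(n);u=cv2.undistortPoints(np.array(px,float).reshape(-1,1,2),k,d).reshape(-1,2)
    return T[:3,3],np.c_[u,np.ones(len(u))]@T[:3,:3].T
def plane(n,px,z):
    o,r=ray(n,px);return o+r*((z-o[2])/r[:,2])[:,None]
def proj(n,P):
    k,d,T=K(n);W=np.linalg.inv(T);return cv2.projectPoints(np.array(P,float).reshape(-1,3),cv2.Rodrigues(W[:3,:3])[0],W[:3,3],k,d)[0].reshape(-1,2)
E
python3 - <<'E'
from h import *
for n in('scene','top'):
    cv2.imwrite(f'pics/{n}0.png',env.read_camera(n)); print(n,K(n)[2].round(3).tolist(),K(n)[0][0,0])
print(env.get_obs())
E
```

```text
scene [[0.743, -0.429, 0.514, 0.128], [-0.669, -0.463, 0.581, -0.518], [-0.011, -0.775, -0.631, 0.573], [0.0, 0.0, 0.0, 1.0]] 444.41535120990284
top [[-0.002, -0.983, 0.182, 0.403], [-1.0, 0.003, 0.005, -0.023], [-0.006, -0.182, -0.983, 0.881], [0.0, 0.0, 0.0, 1.0]] 457.25828126493747
{'time_s': 0.1, 'qpos': array([64.2930986 , 18.43382705, -4.01410706, 83.16788802,  1.29633203,
       78.54178767, -3.2592231 ]), 'joint_velocities': array([ 0.00168475, -0.15108479,  0.02670462, -0.24024348, -0.04751043,
        0.00047455,  0.0085093 ]), 'effort': array([-3.79529301e-04, -4.92573094e+01, -4.06007599e-01, -3.13397563e+01,
       -6.40005595e-02,  3.95962363e-02,  9.05048273e-05]), 'tool_pos': array([ 0.2898893 , -0.58121815,  0.22158209]), 'tool_rot': array([-1.79901798e+02,  7.27904177e-03,  2.65161925e+01]), 'force': array([-0.21670645, -0.57746588, -0.5417728 ]), 'wrist_torque': array([-0.0255169 , -0.01829989,  0.01513296]), 'grip_width': 0.08753031886320099}
```

View pics/scene0.png

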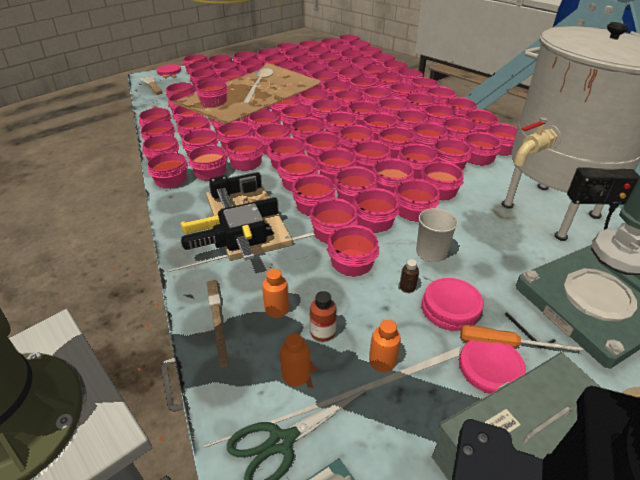

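View pics/top0.png

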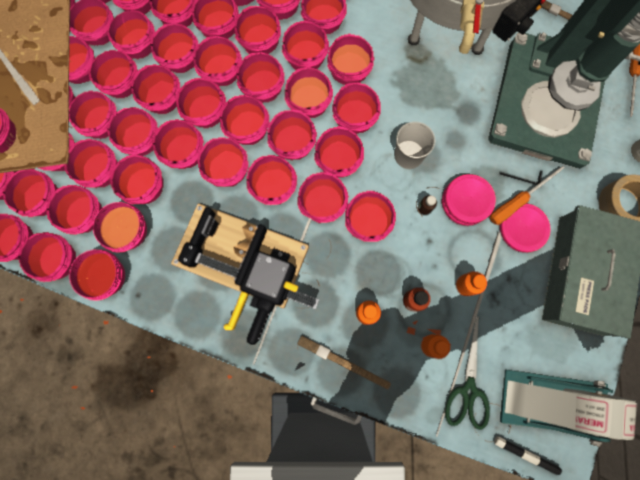

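The brown bottle with the black cap is at scene (323,315) and top (417,297). Three orange look-alikes stand around it, at scene (275,293), (386,345) and (296,360), which are top (369,312), (472,282) and (435,345). The drop bottle (scene 409,276) has a white cap. The clamp is at top (250,270). I'll check the choice in a close crop.

Run:
```python
from h import *
t=cv2.imread('pics/top0.png');s=cv2.imread('pics/scene0.png')
a=cv2.resize(t[195:350,165:325],None,fx=3.75,fy=3.75,interpolation=cv2.INTER_CUBIC)[:580,:600]
b=cv2.resize(s[280:345,295:350],(200,236));c=cv2.resize(t[275:320,390:440],(200,180))
im=np.zeros((580,800,3),np.uint8);im[:a.shape[0],:600]=a;im[:236,600:]=b;im[240:420,600:]=c
cv2.imwrite('pics/crop1.png',im)
# bottle: dark cap in top
hsv=cv2.cvtColor(t,cv2.COLOR_BGR2HSV)
print(t[285:312:2,417].tolist())
print(plane('top',[[417,293]],.085),plane('scene',[[323,299]],.083))
# plywood mask
m=cv2.inRange(hsv,(10,50,120),(28,200,255));m[:190]=0;m[320:]=0;m[:,:165]=0;m[:,325:]=0
cs=max(cv2.findContours(m,0,2)[0],key=cv2.contourArea);print(cv2.contourArea(cs))
pts=np.vstack([c for c in cv2.findContours(m,0,2)[0] if cv2.contourArea(c)>30])[:,0]
P=plane('top',pts,.018)[:,:2].astype(np.float32);print(cv2.minAreaRect(P*1000),cv2.boxPoints(cv2.minAreaRect(P)))
y=cv2.inRange(hsv,(22,150,120),(34,255,255));n,l,st,ce=cv2.connectedComponentsWithStats(y)
for i in range(1,n):
    if st[i,4]>20: print(st[i],ce[i],plane('top',[ce[i]],.06))
```

```text
[[62, 62, 54], [40, 43, 55], [13, 25, 61], [15, 24, 51], [29, 33, 37], [39, 43, 45], [38, 41, 44], [35, 39, 41], [33, 36, 38], [25, 31, 51], [33, 59, 145], [36, 66, 165], [30, 56, 140], [61, 70, 93]]
[[ 0.45994391 -0.17546777  0.085     ]] [[ 0.44659866 -0.18746894  0.083     ]]
1410.0
((514.3759155273438, 158.78150939941406), (236.93873596191406, 186.03585815429688), 68.64910888671875) [[0.38460973 0.0823088 ]
 [0.55787754 0.01457712]
 [0.6441419  0.23525435]
 [0.47087407 0.30298603]]
[284 282  14  10 100] [290.43 286.49] [[0.47410417 0.04677451 0.06      ]]
[224 291  24  39 302] [236.47350993 311.54966887] [[0.42941624 0.14275451 0.06      ]]
```

View pics/crop1.png

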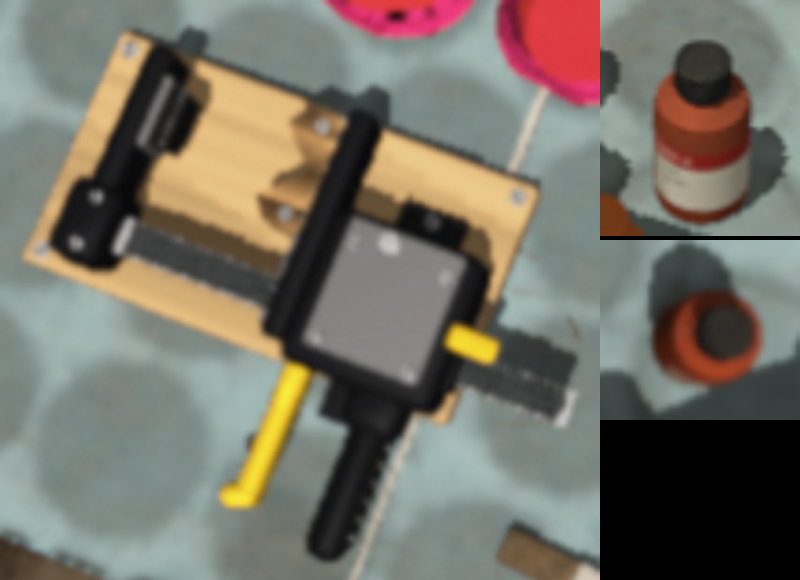

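Run:
```python
from h import *
f=lambda L:np.array(L,float)/3.75+[165,195]-.37
B=plane('top',f([[130,32],[538,190],[25,258],[450,422]]),.018)[:,:2]
TL,TR,BL,BR=B;print(B.round(4),[np.linalg.norm(a-b).round(4) for a,b in((TL,TR),(BL,BR),(TL,BL),(TR,BR))])
ey=(TL-TR)+(BL-BR);ex=(TL-BL)+(TR-BR)
print(np.degrees([np.arctan2(*(TL-TR)[::-1]),np.arctan2(*(BL-BR)[::-1]),np.arctan2(*ex[::-1])+np.pi/2]))
yaw=np.arctan2(ey[1],ey[0])-np.pi/2;R=np.array([[np.cos(yaw),-np.sin(yaw)],[np.sin(yaw),np.cos(yaw)]]);print('yaw',np.degrees(yaw))
q={'plate':(f([[357,218],[470,258],[415,383],[303,340]]),.072),'bar':(f([[135,240],[265,290],[570,408]]),.055),'screws':(f([[323,127],[285,213]]),.072),'trig':(f([[238,497],[295,375],[307,368]]),.06),'handle':(f([[328,545],[370,430]]),.062),'pad':(f([[190,110],[165,150]]),.059),'base':(f([[130,32],[538,190],[25,258],[450,422]]),.018)}
for k,(p,z) in q.items(): print(k,(plane('top',p,z)[:,:2]@R*1000).round(1).tolist())
o=(plane('top',q['plate'][0],.072)[:,:2]@R).mean(0)-[.012,-.104];print('origin',o,R@o)
cap=plane('top',[[421.75-.5,298-.5]],.085)[0];print('cap',cap)
cs=plane('scene',[[323,299]],.085)[0];print('cap scene',cs)
g=[[.29,-.581]];print('vee seat',R@(o+[.062,-.012]))
```

```text
[[0.6413 0.2318]
 [0.5566 0.0174]
 [0.522  0.2803]
 [0.439  0.0608]] [np.float64(0.2305), np.float64(0.2347), np.float64(0.1288), np.float64(0.1254)]
[68.45766899 69.28682836 68.79595338]
yaw -21.1240238432388
plate [[461.2, 287.0], [462.7, 229.2], [398.3, 231.4], [398.0, 288.6]]
bar [[413.6, 388.3], [414.0, 318.8], [414.3, 159.8]]
screws [[496.5, 319.5], [451.0, 320.3]]
trig [[318.3, 291.2], [381.3, 288.2], [386.5, 284.1]]
handle [[313.4, 242.4], [370.2, 244.3]]
pad [[482.7, 387.7], [459.8, 391.2]]
base [[514.7, 447.3], [513.0, 216.8], [385.9, 449.6], [387.6, 214.9]]
origin [0.41806863 0.36306549] [0.5208199 0.1880015]
cap [ 0.45211149 -0.18259997  0.085     ]
cap scene [ 0.44530033 -0.18881582  0.085     ]
vee seat [0.574329   0.15446381]
```

```bash
cat >> h.py <<'E'
from scipy.spatial.transform import Rotation as Ro
def delta(p,yaw):
    o=env.get_obs();T=Ro.from_euler('xyz',o['tool_rot'],degrees=True);G=Ro.from_euler('xyz',[180,0,yaw],degrees=True)
    print('travel cm',(T.inv().apply(np.array(p)-o['tool_pos'])*100).round(2),'dr',(T.inv()*G).as_rotvec(degrees=True).round(1),'at',o['tool_pos'].round(4))
E
python3 - <<'E'
from h import *
b=np.array([.45,-.184])
print('cap scene',plane('scene',[[323.3,296.5]],.085))
R=Ro.from_euler('z',-21.1,degrees=True).as_matrix()[:2,:2]
for n,L in(('scene',[[275,273],[388,326],[296,338]]),('top',[[371,311],[476,281],[439,345]])):
    P=plane(n,L,.085)[:,:2];print(n,P.round(3).tolist(),'clamp-axes offset',((P-b)@R*1000).round().tolist())
delta([.45,-.184,.16],69)
E
```

```text
cap scene [[ 0.4491405  -0.18540894  0.085     ]]
scene [[0.428, -0.096], [0.477, -0.288], [0.368, -0.217]] clamp-axes offset [[-52.0, 74.0], [63.0, -88.0], [-65.0, -60.0]]
top [[0.429, -0.095], [0.48, -0.28], [0.371, -0.21]] clamp-axes offset [[-51.0, 76.0], [63.0, -79.0], [-64.0, -53.0]]
travel cm [ 32.06 -28.38   6.2 ] dr [ -0.1  -0.  -42.5] at [ 0.2899 -0.5812  0.2216]
```

Request:
send_rows --series '[{"travel": [5, -4.5, 0], "dr": [0, 0, -6], "claw": 6.5}, {"travel": [32, -28.4, 0], "dr": [0, 0, -42.5], "claw": 6.5}, {"travel": [32, -28.4, 0], "dr": [0, 0, -42.5], "claw": 6.5}, {"travel": [32, -28.4, 0], "dr": [0, 0, -42.5], "claw": 6.5}, {"travel": [32, -28.4, 0], "dr": [0, 0, -42.5], "claw": 6.5}, {"travel": [32, -28.4, 0], "dr": [0, 0, -42.5], "claw": 6.5}, {"travel": [32, -28.4, 0], "dr": [0, 0, -42.5], "claw": 6.5}, {"travel": [32, -28.4, 0], "dr": [0, 0, -42.5], "claw": 6.5}, {"travel": [32, -28.4, 0], "dr": [0, 0, -42.5], "claw": 6.5}, {"travel": [32, -28.4, 0], "dr": [0, 0, -42.5], "claw": 6.5}, {"travel": [32, -28.4, 0], "dr": [0, 0, -42.5], "claw": 6.5}, {"travel": [32, -28.4, 3], "dr": [0, 0, -42.5], "claw": 6.5}]' --grip_force 12

```text
time_s: 1.1
tool_pos: [0.4551, -0.1811, 0.1975]
tool_rot: [179.4, 0.0, 69.5]
force: [1.6, -1.7, 1.0]
grip_width: 0.0655
```

Run:
```python
from h import *
delta([.4505,-.184,.021],69);print(env.get_obs()['tool_rot'],env.get_obs()['grip_width'])
```

```text
travel cm [-0.43 -0.51 17.64] dr [0.6 0.  0.5] at [ 0.4551 -0.1811  0.1975]
[1.79383090e+02 4.49843354e-03 6.94825202e+01] 0.065507856534139
```

Request:
send_rows --series '[{"travel": [0, 0, 4], "dr": [0, 0, 0], "claw": 6.5}, {"travel": [0, 0, 8], "dr": [0, 0, 0], "claw": 6.5}, {"travel": [0, 0, 8], "dr": [0, 0, 0], "claw": 6.5}, {"travel": [0, 0, 8], "dr": [0, 0, 0], "claw": 6.5}]'

```text
time_s: 1.43
tool_pos: [0.448, -0.184, 0.1112]
tool_rot: [-179.7, -0.0, 69.0]
force: [-0.6, -0.3, 0.2]
grip_width: 0.0648
```

Run:
```python
from h import *
delta([.4505,-.184,.021],69);print(env.get_obs()['tool_rot'])
```

```text
travel cm [0.08 0.28 9.01] dr [-0.3 -0.   0. ] at [ 0.448  -0.184   0.1112]
[-1.79709068e+02 -4.29035316e-02  6.90283843e+01]
```

Now I'll go down and grip with low force (thin wall).

Request:
send_rows --series '[{"travel": [0.1, 0.2, 3], "dr": [0, 0, 0], "claw": 6.5}, {"travel": [0.1, 0.2, 6], "dr": [0, 0, 0], "claw": 6.5}, {"travel": [0.1, 0.2, 8], "dr": [0, 0, 0], "claw": 6.5}, {"travel": [0.1, 0.2, 8.9], "dr": [0, 0, 0], "claw": 6.5}, {"travel": [0.1, 0.2, 8.9], "dr": [0, 0, 0], "claw": 6.5}, {"travel": [0.1, 0.2, 8.9], "dr": [0, 0, 0], "claw": 3.8}, {"travel": [0.1, 0.2, 8.9], "dr": [0, 0, 0], "claw": 3.8}, {"travel": [0.1, 0.2, 8.9], "dr": [0, 0, 0], "claw": 3.8}, {"travel": [0.1, 0.2, 8.9], "dr": [0, 0, 0], "claw": 3.8}, {"travel": [0.1, 0.2, 8.9], "dr": [0, 0, 0], "claw": 3.8}, {"travel": [0.1, 0.2, 8.9], "dr": [0, 0, 0], "claw": 3.8}]' --grip_force 10

```text
time_s: 2.35
tool_pos: [0.4523, -0.1847, 0.0244]
tool_rot: [179.9, 0.0, 69.0]
force: [-0.7, 0.7, 4.8]
grip_width: 0.0409
```

Request:
send_rows --series '[{"travel": [0, 0, -2], "dr": [0, 0, 0], "claw": 3.8}, {"travel": [0, 0, -5], "dr": [0, 0, 0], "claw": 3.8}, {"travel": [0, 0, -9], "dr": [0, 0, 0], "claw": 3.8}, {"travel": [0, 0, -13], "dr": [0, 0, 0], "claw": 3.8}, {"travel": [0, 0, -13], "dr": [0, 0, 0], "claw": 3.8}, {"travel": [0, 0, -13], "dr": [0, 0, 0], "claw": 3.8}]'

```text
time_s: 2.85
tool_pos: [0.4537, -0.1852, 0.1561]
tool_rot: [179.7, 0.1, 69.0]
force: [-1.0, -0.7, -1.2]
grip_width: 0.041
```

Run:
```python
from h import *
s=env.read_camera('scene');cv2.imwrite('pics/lift.png',s[120:440,150:550])
print(env.get_obs()['force'],env.get_obs()['grip_width'])
delta([.5696+.004*.36,.1562+.004*.93,.155],68.9)
```

```text
[ 0.08877993 -0.87495023 -2.28131137] 0.041233111864542885
travel cm [36.43 -1.24 -0.13] dr [0.1 0.  0.1] at [ 0.4521 -0.1847  0.154 ]
```

View pics/lift.png

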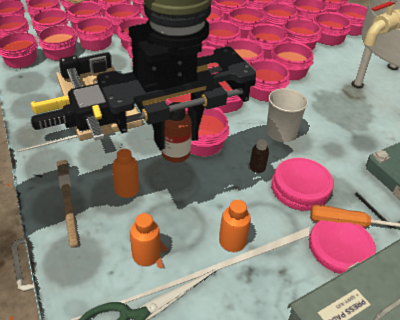

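The bottle is held upright, at crop (177,135). Carry it over the clamp.

Request:
send_rows --series '[{"travel": [3, 0, 0], "dr": [0, 0, 0], "claw": 3.8}, {"travel": [7, -0.3, 0], "dr": [0, 0, 0], "claw": 3.8}, {"travel": [11, -0.4, 0], "dr": [0, 0, 0], "claw": 3.8}, {"travel": [15, -0.6, 0], "dr": [0, 0, 0], "claw": 3.8}, {"travel": [19, -0.8, 0], "dr": [0, 0, 0], "claw": 3.8}, {"travel": [23, -0.9, 0], "dr": [0, 0, 0], "claw": 3.8}, {"travel": [27, -1, 0], "dr": [0, 0, 0], "claw": 3.8}, {"travel": [31, -1.1, 0], "dr": [0, 0, 0], "claw": 3.8}, {"travel": [34.5, -1.2, 0], "dr": [0, 0, 0], "claw": 3.8}, {"travel": [36.4, -1.2, 0], "dr": [0, 0, 0], "claw": 3.8}, {"travel": [36.4, -1.2, 0], "dr": [0, 0, 0], "claw": 3.8}, {"travel": [36.4, -1.2, 0], "dr": [0, 0, 0], "claw": 3.8}]'

```text
time_s: 3.9
tool_pos: [0.5695, 0.1609, 0.151]
tool_rot: [-179.8, 0.1, 69.2]
force: [0.4, -1.2, -1.4]
grip_width: 0.0412
```

Run:
```python
from h import *
R=Ro.from_euler('z',-21.12,degrees=True).as_matrix();O=R@[.413,.363,0]
C=lambda P:np.array(P)/1000.@R.T+O
s=env.read_camera('scene');t=cv2.imread('pics/scene0.png')
pts=[[62,-12,18],[92,-23,72],[32,-23,72],[-28,-64,72],[-28,-144,72],[-72,-69,48],[-109,-131,62],[0,-64,55],[62,28,45],[47,26,59],[77,26,59]]
im=cv2.resize(t[165:285,165:300],(800,711),interpolation=cv2.INTER_CUBIC)
for p in proj('scene',C(pts)): q=((p-[165,165]+.5)*5.926).astype(int).tolist();cv2.circle(im,q,4,(0,0,255),-1)
cv2.imwrite('pics/ov.png',im[:600])
cv2.imwrite('pics/above.png',s[100:300,130:380])
o=env.get_obs();print(o['tool_rot'],o['grip_width']);delta(C([62,-8,0])+[0,0,.155],68.9)
```

```text
[-1.79813747e+02  1.38657760e-01  6.90583911e+01] 0.040948893730187355
travel cm [ 0.13  0.08 -0.37] dr [-0.2  0.1  0.2] at [0.5698 0.1591 0.1513]
```

View pics/ov.png

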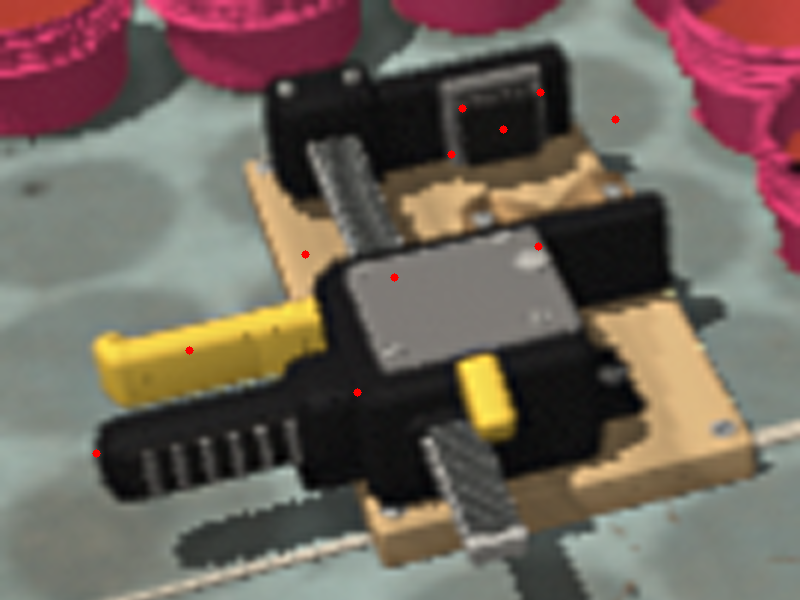

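The clamp model fits the view: the handle tip is at (96,453), and the pad's upper edge at (462,108) to (540,93). I'll lower to just above the base.

Request:
send_rows --series '[{"travel": [0.2, 0.1, 3], "dr": [-0.2, 0, 0], "claw": 3.8}, {"travel": [0.2, 0.1, 6], "dr": [-0.2, 0, 0], "claw": 3.8}, {"travel": [0.2, 0.1, 8.5], "dr": [-0.2, 0, 0], "claw": 3.8}, {"travel": [0.2, 0.1, 10], "dr": [-0.2, 0, 0], "claw": 3.8}, {"travel": [0.2, 0.1, 10.5], "dr": [-0.2, 0, 0], "claw": 3.8}, {"travel": [0.2, 0.1, 10.5], "dr": [-0.2, 0, 0], "claw": 3.8}, {"travel": [0.2, 0.1, 10.5], "dr": [-0.2, 0, 0], "claw": 3.8}]'

```text
time_s: 4.53
tool_pos: [0.573, 0.1601, 0.0489]
tool_rot: [179.8, 0.0, 68.9]
force: [0.1, -0.4, -0.7]
grip_width: 0.041
```

Run:
```python
from h import *
R=Ro.from_euler('z',-21.12,degrees=True).as_matrix();O=R@[.413,.363,0]
C=lambda P:np.array(P)/1000.@R.T+O
delta(C([62,-7,42]),68.9)
s=env.read_camera('scene');t=env.read_camera('top');o=env.get_obs();print(o['force'],o['grip_width'],o['tool_rot'])
im=np.zeros((600,800,3),np.uint8)
im[:,:400]=cv2.resize(s[165:285,190:270],(400,600));im[:600,400:]=cv2.resize(t[190:310,180:260],(400,600));cv2.imwrite('pics/low.png',im)
```

```text
travel cm [ 0.02 -0.19  0.69] dr [0.2 0.  0. ] at [0.573  0.1601 0.0489]
[ 0.10378067  0.63656408 -0.23261551] 0.04130229587552618 [ 1.79673826e+02 -5.31958554e-02  6.89713806e+01]
```

View pics/low.png

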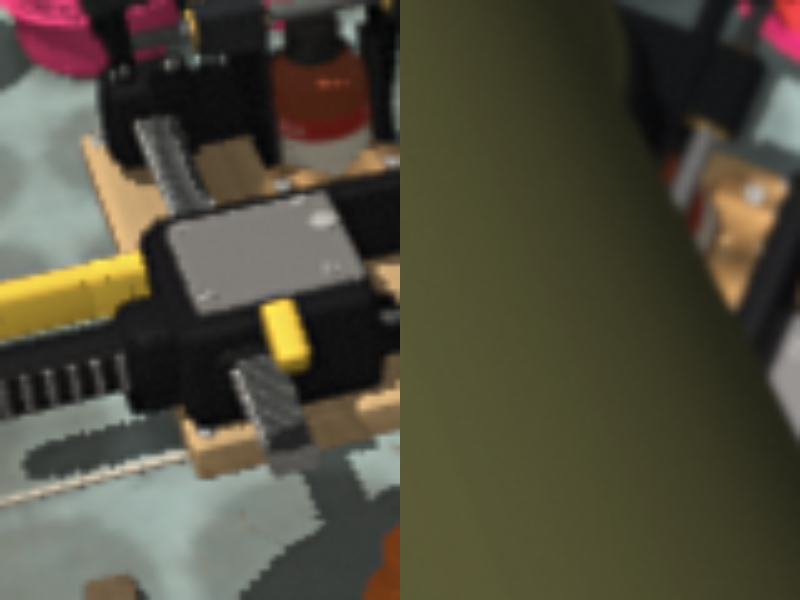

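The bottle hangs in front of the vee, clear of the jaw. I'll set it down gently.

Request:
send_rows --series '[{"travel": [0, -0.1, 0.3], "dr": [0, 0, 0], "claw": 3.8}, {"travel": [0, -0.1, 0.5], "dr": [0, 0, 0], "claw": 3.8}, {"travel": [0, -0.1, 0.6], "dr": [0, 0, 0], "claw": 3.8}, {"travel": [0, -0.1, 0.6], "dr": [0, 0, 0], "claw": 3.8}, {"travel": [0, -0.1, 0.6], "dr": [0, 0, 0], "claw": 3.8}]'

```text
time_s: 5.05
tool_pos: [0.5718, 0.1616, 0.0426]
tool_rot: [179.8, 0.0, 69.0]
force: [0.1, -0.2, -0.3]
grip_width: 0.041
```

```bash
python3 -c "
from h import *
o=env.get_obs();print(o['force'],o['tool_pos'],o['wrist_torque'])"
```

```text
[ 0.0964552  -0.23692671 -0.30933444] [0.57183635 0.16160456 0.04259126] [ 0.01726157 -0.13224341  0.0195042 ]
```

Not touching yet, so I'll creep down.

Request:
send_rows --series '[{"travel": [0, 0, 0.1], "dr": [0, 0, 0], "claw": 3.8}, {"travel": [0, 0, 0.1], "dr": [0, 0, 0], "claw": 3.8}, {"travel": [0, 0, 0.2], "dr": [0, 0, 0], "claw": 3.8}, {"travel": [0, 0, 0.2], "dr": [0, 0, 0], "claw": 3.8}, {"travel": [0, 0, 0.2], "dr": [0, 0, 0], "claw": 3.8}]'

```text
time_s: 5.47
tool_pos: [0.5721, 0.1617, 0.0422]
tool_rot: [179.8, 0.0, 69.0]
force: [-3.2, -0.9, 8.4]
grip_width: 0.041
```

Touching at 8 N, so I'll ease off slightly, open a little and withdraw.

Request:
send_rows --series '[{"travel": [0, 0, -0.15], "dr": [0, 0, 0], "claw": 3.8}, {"travel": [0, 0, -0.15], "dr": [0, 0, 0], "claw": 5.6}, {"travel": [0, 0, -0.15], "dr": [0, 0, 0], "claw": 5.6}, {"travel": [0, 0, -0.15], "dr": [0, 0, 0], "claw": 5.6}, {"travel": [0, 0, -0.15], "dr": [0, 0, 0], "claw": 5.6}, {"travel": [0, 0, -2], "dr": [0, 0, 0], "claw": 5.6}, {"travel": [0, 0, -4.5], "dr": [0, 0, 0], "claw": 5.6}, {"travel": [0, 0, -8], "dr": [0, 0, 0], "claw": 5.6}, {"travel": [0, 0, -11], "dr": [0, 0, 0], "claw": 5.6}, {"travel": [0, 0, -12], "dr": [0, 0, 0], "claw": 5.6}, {"travel": [0, 0, -12], "dr": [0, 0, 0], "claw": 5.6}]'

```text
time_s: 6.38
tool_pos: [0.5734, 0.1626, 0.1638]
tool_rot: [179.5, -0.2, 69.0]
force: [0.2, 0.1, -1.1]
grip_width: 0.0561
```

Run:
```python
from h import *
R=Ro.from_euler('z',-21.12,degrees=True).as_matrix();O=R@[.413,.363,0]
C=lambda P:np.array(P)/1000.@R.T+O
delta(C([-72,-38,160]),68.9)
s=env.read_camera('scene');cv2.imwrite('pics/set.png',cv2.resize(s[155:285,165:305],(646,600)))
```

```text
travel cm [ -3.3  -13.54   0.25] dr [ 0.5 -0.2  0.1] at [0.5734 0.1626 0.1638]
```

View pics/set.png

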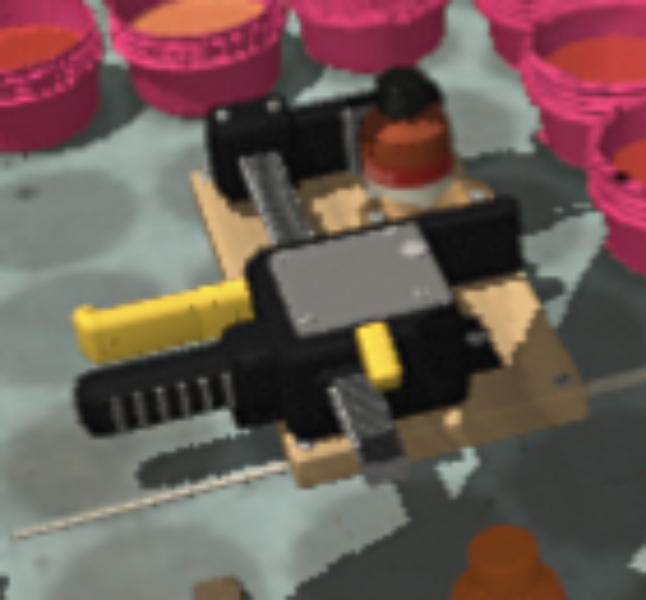

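The bottle stands upright in front of the vee. Next I go to the trigger's front side with the fingers shut.

Request:
send_rows --series '[{"travel": [-1, -4, 0], "dr": [0, 0, 0], "claw": 0}, {"travel": [-2, -8, 0], "dr": [0.3, 0, 0], "claw": 0}, {"travel": [-3, -12, 0], "dr": [0.3, 0, 0], "claw": 0}, {"travel": [-3.3, -13.5, 0], "dr": [0.3, 0, 0], "claw": 0}, {"travel": [-3.3, -13.5, 0], "dr": [0.3, 0, 0], "claw": 0}, {"travel": [-3.3, -13.5, 0], "dr": [0.3, 0, 0], "claw": 0}, {"travel": [-3.3, -13.5, 3], "dr": [0.3, 0, 0], "claw": 0}, {"travel": [-3.3, -13.5, 6.5], "dr": [0.3, 0, 0], "claw": 0}, {"travel": [-3.3, -13.5, 10], "dr": [0.3, 0, 0], "claw": 0}, {"travel": [-3.3, -13.5, 12.4], "dr": [0.3, 0, 0], "claw": 0}, {"travel": [-3.3, -13.5, 12.4], "dr": [0.3, 0, 0], "claw": 0}, {"travel": [-3.3, -13.5, 12.4], "dr": [0.3, 0, 0], "claw": 0}]'

```text
time_s: 7.43
tool_pos: [0.4332, 0.1788, 0.0345]
tool_rot: [-179.6, 0.1, 69.0]
force: [0.5, 0.9, -0.4]
grip_width: 0.0007
```

```bash
cat >> h.py <<'E'
def st():
    R=Ro.from_euler('z',-21.12,degrees=True).as_matrix();O=R@[.413,.363,0];o=env.get_obs()
    print('t',round(o['time_s'],2),'clamp mm',((o['tool_pos']-O)@R*1000).round(1),'F clamp',(o['force']@R).round(2),'w',o['grip_width'].round(4),'rot',o['tool_rot'].round(1))
E
python3 -c "
from h import *
st()"
```

```text
Traceback (most recent call last):
  File "h.py", line 18, in st
    print('t',round(o['time_s'],2),'clamp mm',((o['tool_pos']-O)@R*1000).round(1),'F clamp',(o['force']@R).round(2),'w',o['grip_width'].round(4),'rot',o['tool_rot'].round(1))
                                                                                                                        ^^^^^^^^^^^^^^^^^^^^^
AttributeError: 'float' object has no attribute 'round'
```

Request:
send_rows --series '[{"travel": [-0.7, 0, -0.4], "dr": [0, 0, 0], "claw": 0}, {"travel": [-1.4, 0, -0.4], "dr": [0, 0, 0], "claw": 0}, {"travel": [-2, 0, -0.4], "dr": [0, 0, 0], "claw": 0}, {"travel": [-2.3, 0, -0.4], "dr": [0, 0, 0], "claw": 0}, {"travel": [-2.3, 0, -0.4], "dr": [0, 0, 0], "claw": 0}, {"travel": [-2.3, 0, -0.4], "dr": [0, 0, 0], "claw": 0}]'

```text
time_s: 7.93
tool_pos: [0.4271, 0.1587, 0.0417]
tool_rot: [179.9, -0.2, 69.0]
force: [1.0, 4.5, 1.5]
grip_width: 0.0005
```

```bash
sed -i "s/o\['grip_width'\].round(4)/round(o['grip_width'],4)/" h.py; python3 -c "
from h import *
st()"
```

```text
t 7.93 clamp mm [-71.7 -61.1  41.7] F clamp [-0.66  4.6   1.54] w 0.0005 rot [179.9  -0.2  69. ]
```

Request:
send_rows --series '[{"travel": [-0.4, 0, 0], "dr": [0, 0, 0], "claw": 0}, {"travel": [-0.8, 0, 0], "dr": [0, 0, 0], "claw": 0}, {"travel": [-1.2, 0, 0], "dr": [0, 0, 0], "claw": 0}, {"travel": [-1.6, 0, 0], "dr": [0, 0, 0], "claw": 0}, {"travel": [-1.7, 0, 0], "dr": [0, 0, 0], "claw": 0}, {"travel": [-1.7, 0, 0], "dr": [0, 0, 0], "claw": 0}]'

```text
time_s: 8.43
tool_pos: [0.4198, 0.1441, 0.0411]
tool_rot: [-179.9, -0.2, 69.1]
force: [-1.9, 7.5, 3.8]
grip_width: 0.0006
```

```bash
python3 -c "
from h import *
st()"
```

```text
t 8.43 clamp mm [-73.3 -77.4  41.1] F clamp [-4.48  6.36  3.78] w 0.0006 rot [-179.9   -0.2   69.1]
```

Request:
send_rows --series '[{"travel": [0.5, 0, 0], "dr": [0, 0, 0], "claw": 0}, {"travel": [1, 0, 0], "dr": [0, 0, 0], "claw": 0}, {"travel": [1.5, 0, 0], "dr": [0, 0, 0], "claw": 0}, {"travel": [2.1, 0, 0], "dr": [0, 0, 0], "claw": 0}, {"travel": [2.1, 0, 0], "dr": [0, 0, 0], "claw": 0}]'

```text
time_s: 8.85
tool_pos: [0.4278, 0.1619, 0.0402]
tool_rot: [-179.9, -0.0, 69.1]
force: [1.9, 0.4, 1.2]
grip_width: 0.0008
```

```bash
python3 -c "
from h import *
st()
s=env.read_camera('scene');cv2.imwrite('pics/p1.png',cv2.resize(s[155:285,165:305],(646,600)))"
```

```text
t 8.85 clamp mm [-72.3 -57.8  40.2] F clamp [1.61 1.03 1.18] w 0.0008 rot [-179.9   -0.    69.1]
```

View pics/p1.png

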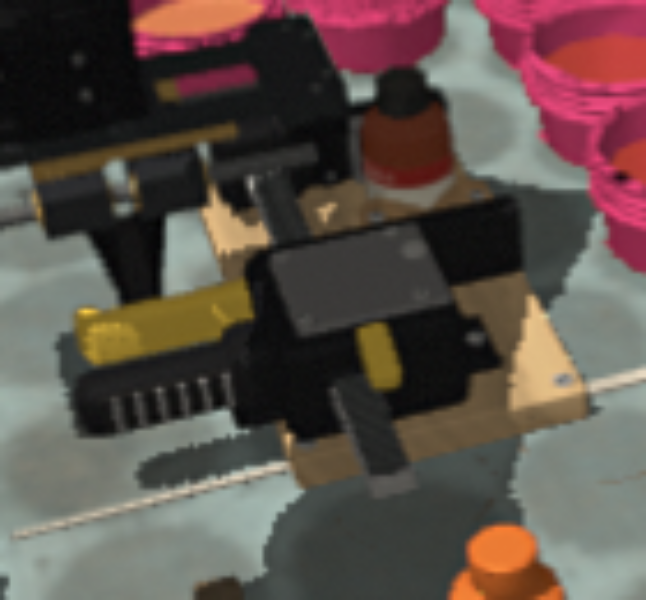

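Stroke 1 ran free at about 6.4 N, and the bar end shifted from (385,470) to (395,492). Stroke 2:

Request:
send_rows --series '[{"travel": [-0.5, 0, 0], "dr": [0, 0, 0], "claw": 0}, {"travel": [-1, 0, 0], "dr": [0, 0, 0], "claw": 0}, {"travel": [-1.4, 0, 0], "dr": [0, 0, 0], "claw": 0}, {"travel": [-1.8, 0, 0], "dr": [0, 0, 0], "claw": 0}, {"travel": [-2.1, 0, 0], "dr": [0, 0, 0], "claw": 0}, {"travel": [-2.1, 0, 0], "dr": [0, 0, 0], "claw": 0}, {"travel": [-2.1, 0, 0], "dr": [0, 0, 0], "claw": 0}]'

```text
time_s: 9.48
tool_pos: [0.4179, 0.1443, 0.04]
tool_rot: [-179.7, -0.1, 69.1]
force: [-3.1, 9.2, 2.6]
grip_width: 0.0004
```

```bash
python3 -c "
from h import *
st()"
```

```text
t 9.48 clamp mm [-75.2 -77.8  40. ] F clamp [-6.19  7.46  2.62] w 0.0004 rot [-1.797e+02 -1.000e-01  6.910e+01]
```

Request:
send_rows --series '[{"travel": [0.5, 0, 0], "dr": [0, 0, 0], "claw": 0}, {"travel": [1, 0, 0], "dr": [0, 0, 0], "claw": 0}, {"travel": [1.5, 0, 0], "dr": [0, 0, 0], "claw": 0}, {"travel": [2.1, 0, 0], "dr": [0, 0, 0], "claw": 0}, {"travel": [2.1, 0, 0], "dr": [0, 0, 0], "claw": 0}]'

```text
time_s: 9.9
tool_pos: [0.428, 0.1618, 0.0401]
tool_rot: [-179.9, -0.0, 69.1]
force: [1.2, 1.9, 0.8]
grip_width: 0.0005
```

Run:
```python
from h import *
st()
# jaw shift: bar end in scene, tracked by template
a=cv2.imread('pics/scene0.png');s=env.read_camera('scene');cv2.imwrite('pics/p2.png',s)
```

```text
t 9.9 clamp mm [-72.1 -57.8  40.1] F clamp [0.4  2.21 0.76] w 0.0005 rot [-179.9   -0.    69.1]
```

Request:
send_rows --series '[{"travel": [-0.5, 0, 0], "dr": [0, 0, 0], "claw": 0}, {"travel": [-0.9, 0, 0], "dr": [0, 0, 0], "claw": 0}, {"travel": [-1.2, 0, 0], "dr": [0, 0, 0], "claw": 0}, {"travel": [-1.2, 0, 0], "dr": [0, 0, 0], "claw": 0}]'

```text
time_s: 10.28
tool_pos: [0.4217, 0.1514, 0.0402]
tool_rot: [-179.8, -0.1, 69.0]
force: [-1.5, 7.2, 2.3]
grip_width: 0.0003
```

```bash
python3 -c "
from h import *
st()"
```

```text
t 10.28 clamp mm [-74.2 -69.8  40.2] F clamp [-4.03  6.18  2.32] w 0.0003 rot [-1.798e+02 -1.000e-01  6.900e+01]
```

Request:
send_rows --series '[{"travel": [-0.3, 0, 0], "dr": [0, 0, 0], "claw": 0}, {"travel": [-0.6, 0, 0], "dr": [0, 0, 0], "claw": 0}, {"travel": [-0.9, 0, 0], "dr": [0, 0, 0], "claw": 0}, {"travel": [-0.9, 0, 0], "dr": [0, 0, 0], "claw": 0}, {"travel": [-0.9, 0, 0], "dr": [0, 0, 0], "claw": 0}]'

```text
time_s: 10.7
tool_pos: [0.4183, 0.1448, 0.0402]
tool_rot: [-179.7, -0.2, 69.1]
force: [-2.6, 11.1, 0.8]
grip_width: 0.0001
```

Run:
```python
from h import *
st()
s=env.read_camera('scene');p=cv2.imread('pics/p2.png');z=cv2.imread('pics/scene0.png')
f=lambda a:cv2.resize(a[155:285,210:305],(266,364))
im=np.hstack([f(z),f(p),f(s)]);cv2.imwrite('pics/cmp.png',im)
```

```text
t 10.7 clamp mm [-74.9 -77.2  40.2] F clamp [-6.4   9.39  0.83] w 0.0001 rot [-179.7   -0.2   69.1]
```

View pics/cmp.png

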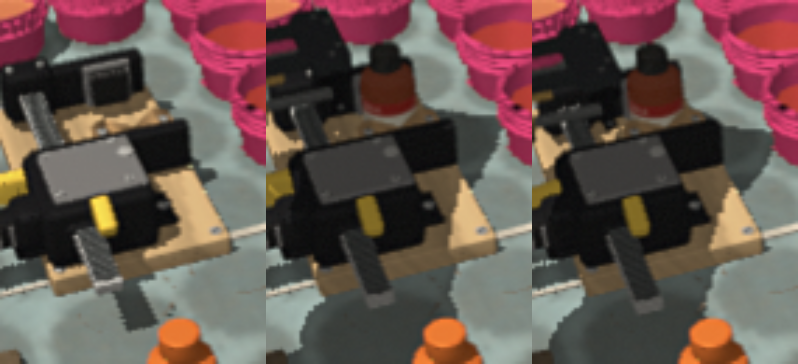

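Stroke 3 ended at 9.4 N with the bottle still upright, so it has begun to load. I'll release and continue stepwise.

Request:
send_rows --series '[{"travel": [0.5, 0, 0], "dr": [0, 0, 0], "claw": 0}, {"travel": [1, 0, 0], "dr": [0, 0, 0], "claw": 0}, {"travel": [1.5, 0, 0], "dr": [0, 0, 0], "claw": 0}, {"travel": [2.1, 0, 0], "dr": [0, 0, 0], "claw": 0}, {"travel": [2.1, 0, 0], "dr": [0, 0, 0], "claw": 0}, {"travel": [2.1, 0, 0], "dr": [0, 0, 0], "claw": 0}, {"travel": [1.6, 0, 0], "dr": [0, 0, 0], "claw": 0}, {"travel": [1.4, 0, 0], "dr": [0, 0, 0], "claw": 0}, {"travel": [1.4, 0, 0], "dr": [0, 0, 0], "claw": 0}, {"travel": [1.4, 0, 0], "dr": [0, 0, 0], "claw": 0}]'

```text
time_s: 11.58
tool_pos: [0.4244, 0.156, 0.0402]
tool_rot: [-179.9, -0.1, 69.0]
force: [0.5, 6.8, 0.9]
grip_width: 0.0003
```

```bash
python3 -c "
from h import *
st()"
```

```text
t 11.58 clamp mm [-73.4 -64.6  40.2] F clamp [-2.    6.53  0.91] w 0.0003 rot [-1.799e+02 -1.000e-01  6.900e+01]
```

Request:
send_rows --series '[{"travel": [-0.2, 0, 0], "dr": [0, 0, 0], "claw": 0}, {"travel": [-0.3, 0, 0], "dr": [0, 0, 0], "claw": 0}, {"travel": [-0.3, 0, 0], "dr": [0, 0, 0], "claw": 0}, {"travel": [-0.3, 0, 0], "dr": [0, 0, 0], "claw": 0}]'

```text
time_s: 11.92
tool_pos: [0.4233, 0.1541, 0.0403]
tool_rot: [-179.9, -0.2, 69.0]
force: [0.7, 8.5, 0.2]
grip_width: 0.0001
```

```bash
python3 -c "
from h import *
st()"
```

```text
t 11.92 clamp mm [-73.7 -66.8  40.3] F clamp [-2.41  8.16  0.21] w 0.0001 rot [-179.9   -0.2   69. ]
```

Request:
send_rows --series '[{"travel": [-0.2, 0, 0], "dr": [0, 0, 0], "claw": 0}, {"travel": [-0.3, 0, 0], "dr": [0, 0, 0], "claw": 0}, {"travel": [-0.3, 0, 0], "dr": [0, 0, 0], "claw": 0}, {"travel": [-0.3, 0, 0], "dr": [0, 0, 0], "claw": 0}]'

```text
time_s: 12.25
tool_pos: [0.4221, 0.152, 0.0403]
tool_rot: [-179.8, -0.2, 69.1]
force: [-0.9, 10.2, 0.0]
grip_width: 0.0008
```

```bash
python3 -c "
from h import *
st()"
```

```text
t 12.25 clamp mm [-74.1 -69.1  40.3] F clamp [-4.56  9.17  0.01] w 0.0008 rot [-179.8   -0.2   69.1]
```

Request:
send_rows --series '[{"travel": [-0.2, 0, 0], "dr": [0, 0, 0], "claw": 0}, {"travel": [-0.3, 0, 0], "dr": [0, 0, 0], "claw": 0}, {"travel": [-0.3, 0, 0], "dr": [0, 0, 0], "claw": 0}, {"travel": [-0.3, 0, 0], "dr": [0, 0, 0], "claw": 0}]'

```text
time_s: 12.58
tool_pos: [0.421, 0.15, 0.0403]
tool_rot: [-179.8, -0.3, 69.1]
force: [0.0, 11.5, -0.9]
grip_width: 0.0004
```

```bash
python3 -c "
from h import *
st()"
```

```text
t 12.58 clamp mm [-74.4 -71.4  40.3] F clamp [-4.11 10.76 -0.93] w 0.0004 rot [-179.8   -0.3   69.1]
```

Request:
send_rows --series '[{"travel": [-0.2, 0, 0], "dr": [0, 0, 0], "claw": 0}, {"travel": [-0.3, 0, 0], "dr": [0, 0, 0], "claw": 0}, {"travel": [-0.3, 0, 0], "dr": [0, 0, 0], "claw": 0}, {"travel": [-0.3, 0, 0], "dr": [0, 0, 0], "claw": 0}]'

```text
time_s: 12.92
tool_pos: [0.4198, 0.1478, 0.0403]
tool_rot: [-179.8, -0.3, 69.1]
force: [0.5, 13.9, -1.1]
grip_width: 0.0007
```

```bash
python3 -c "
from h import *
st()"
```

```text
t 12.92 clamp mm [-74.7 -73.9  40.3] F clamp [-4.51 13.13 -1.13] w 0.0007 rot [-179.8   -0.3   69.1]
```

Request:
send_rows --series '[{"travel": [-0.2, 0, 0], "dr": [0, 0, 0], "claw": 0}, {"travel": [-0.2, 0, 0], "dr": [0, 0, 0], "claw": 0}, {"travel": [-0.2, 0, 0], "dr": [0, 0, 0], "claw": 0}, {"travel": [-0.2, 0, 0], "dr": [0, 0, 0], "claw": 0}]'

```text
time_s: 13.25
tool_pos: [0.4191, 0.1464, 0.0403]
tool_rot: [-179.8, -0.4, 69.1]
force: [-1.0, 14.7, -1.1]
grip_width: 0.0004
```

```bash
python3 -c "
from h import *
st()"
```

```text
t 13.25 clamp mm [-74.8 -75.4  40.3] F clamp [-6.24 13.4  -1.05] w 0.0004 rot [-179.8   -0.4   69.1]
```

Request:
send_rows --series '[{"travel": [-0.1, 0, 0], "dr": [0, 0, 0], "claw": 0}, {"travel": [-0.2, 0, 0], "dr": [0, 0, 0], "claw": 0}, {"travel": [-0.2, 0, 0], "dr": [0, 0, 0], "claw": 0}, {"travel": [-0.2, 0, 0], "dr": [0, 0, 0], "claw": 0}]'

```text
time_s: 13.58
tool_pos: [0.4185, 0.1451, 0.0404]
tool_rot: [-179.8, -0.4, 69.1]
force: [-0.4, 15.4, -1.2]
grip_width: 0.0004
```

```bash
python3 -c "
from h import *
st()
s=env.read_camera('scene');cv2.imwrite('pics/s4.png',s)"
```

```text
t 13.58 clamp mm [-74.9 -76.8  40.4] F clamp [-5.95 14.23 -1.17] w 0.0004 rot [-179.8   -0.4   69.1]
```

Request:
send_rows --series '[{"travel": [-0.1, 0, 0], "dr": [0, 0, 0], "claw": 0}, {"travel": [-0.2, 0, 0], "dr": [0, 0, 0], "claw": 0}, {"travel": [-0.2, 0, 0], "dr": [0, 0, 0], "claw": 0}, {"travel": [-0.2, 0, 0], "dr": [0, 0, 0], "claw": 0}]'

```text
time_s: 13.97
tool_pos: [0.4181, 0.1442, 0.0404]
tool_rot: [-179.8, -0.5, 69.2]
force: [0.5, 17.6, -3.8]
grip_width: 0.0004
```

```bash
python3 -c "
from h import *
st()"
```

```text
t 13.97 clamp mm [-75.  -77.9  40.4] F clamp [-5.91 16.61 -3.77] w 0.0004 rot [-179.8   -0.5   69.2]
```

Request:
send_rows --series '[{"travel": [0.5, 0, 0], "dr": [0, 0, 0], "claw": 0}, {"travel": [1, 0, 0], "dr": [0, 0, 0], "claw": 0}, {"travel": [1.5, 0, 0], "dr": [0, 0, 0], "claw": 0}, {"travel": [2.2, 0, 0], "dr": [0, 0, 0], "claw": 0}, {"travel": [2.2, 0, 0], "dr": [0, 0, 0], "claw": 0}, {"travel": [2.2, 0, 0], "dr": [0, 0, 0], "claw": 0}, {"travel": [1.6, 0, 0], "dr": [0, 0, 0], "claw": 0}, {"travel": [1.6, 0, 0], "dr": [0, 0, 0], "claw": 0}, {"travel": [1.6, 0, 0], "dr": [0, 0, 0], "claw": 0}]'

```text
time_s: 14.72
tool_pos: [0.4239, 0.1544, 0.0402]
tool_rot: [-179.9, -0.2, 69.0]
force: [0.2, 7.7, -1.3]
grip_width: 0.0009
```

```bash
python3 -c "
from h import *
st()"
```

```text
t 14.72 clamp mm [-73.2 -66.2  40.2] F clamp [-2.57  7.32 -1.31] w 0.0009 rot [-179.9   -0.2   69. ]
```

Request:
send_rows --series '[{"travel": [-0.1, 0, 0], "dr": [0, 0, 0], "claw": 0}, {"travel": [-0.2, 0, 0], "dr": [0, 0, 0], "claw": 0}, {"travel": [-0.2, 0, 0], "dr": [0, 0, 0], "claw": 0}, {"travel": [-0.2, 0, 0], "dr": [0, 0, 0], "claw": 0}]'

```text
time_s: 15.05
tool_pos: [0.4236, 0.1538, 0.0403]
tool_rot: [-179.9, -0.3, 69.1]
force: [1.2, 10.5, -1.9]
grip_width: 0.0003
```

```bash
python3 -c "
from h import *
st()"
```

```text
t 15.05 clamp mm [-73.3 -66.9  40.3] F clamp [-2.72 10.26 -1.92] w 0.0003 rot [-179.9   -0.3   69.1]
```

Request:
send_rows --series '[{"travel": [-0.1, 0, 0], "dr": [0, 0, 0], "claw": 0}, {"travel": [-0.2, 0, 0], "dr": [0, 0, 0], "claw": 0}, {"travel": [-0.2, 0, 0], "dr": [0, 0, 0], "claw": 0}, {"travel": [-0.2, 0, 0], "dr": [0, 0, 0], "claw": 0}]'

```text
time_s: 15.38
tool_pos: [0.423, 0.1529, 0.0403]
tool_rot: [-179.9, -0.4, 69.1]
force: [2.0, 12.0, -4.6]
grip_width: 0.0007
```

```bash
python3 -c "
from h import *
st()"
```

```text
t 15.38 clamp mm [-73.5 -68.   40.3] F clamp [-2.47 11.96 -4.58] w 0.0007 rot [-179.9   -0.4   69.1]
```

Request:
send_rows --series '[{"travel": [-0.1, 0, 0], "dr": [0, 0, 0], "claw": 0}, {"travel": [-0.1, 0, 0], "dr": [0, 0, 0], "claw": 0}, {"travel": [-0.1, 0, 0], "dr": [0, 0, 0], "claw": 0}, {"travel": [-0.1, 0, 0], "dr": [0, 0, 0], "claw": 0}]'

```text
time_s: 15.72
tool_pos: [0.4227, 0.1523, 0.0404]
tool_rot: [-179.9, -0.4, 69.1]
force: [2.5, 13.5, -4.5]
grip_width: 0.0001
```

```bash
python3 -c "
from h import *
st()"
```

```text
t 15.72 clamp mm [-73.5 -68.6  40.4] F clamp [-2.52 13.55 -4.55] w 0.0001 rot [-179.9   -0.4   69.1]
```

Request:
send_rows --series '[{"travel": [-0.1, 0, 0], "dr": [0, 0, 0], "claw": 0}, {"travel": [-0.1, 0, 0], "dr": [0, 0, 0], "claw": 0}, {"travel": [-0.1, 0, 0], "dr": [0, 0, 0], "claw": 0}, {"travel": [-0.1, 0, 0], "dr": [0, 0, 0], "claw": 0}]'

```text
time_s: 16.05
tool_pos: [0.4224, 0.1517, 0.0404]
tool_rot: [-179.9, -0.4, 69.1]
force: [2.3, 14.2, -3.6]
grip_width: 0.0006
```

```bash
python3 -c "
from h import *
st()"
```

```text
t 16.05 clamp mm [-73.6 -69.3  40.4] F clamp [-2.95 14.08 -3.59] w 0.0006 rot [-179.9   -0.4   69.1]
```

Request:
send_rows --series '[{"travel": [-0.1, 0, 0], "dr": [0, 0, 0], "claw": 0}, {"travel": [-0.1, 0, 0], "dr": [0, 0, 0], "claw": 0}, {"travel": [-0.1, 0, 0], "dr": [0, 0, 0], "claw": 0}, {"travel": [-0.1, 0, 0], "dr": [0, 0, 0], "claw": 0}]'

```text
time_s: 16.38
tool_pos: [0.422, 0.151, 0.0404]
tool_rot: [-179.9, -0.5, 69.1]
force: [1.8, 14.8, -5.5]
grip_width: 0.0006
```

```bash
python3 -c "
from h import *
st()"
```

```text
t 16.38 clamp mm [-73.7 -70.   40.4] F clamp [-3.66 14.49 -5.5 ] w 0.0006 rot [-179.9   -0.5   69.1]
```

Request:
send_rows --series '[{"travel": [-0.1, 0, 0], "dr": [0, 0, 0], "claw": 0}, {"travel": [-0.1, 0, 0], "dr": [0, 0, 0], "claw": 0}, {"travel": [-0.1, 0, 0], "dr": [0, 0, 0], "claw": 0}, {"travel": [-0.1, 0, 0], "dr": [0, 0, 0], "claw": 0}]'

```text
time_s: 16.72
tool_pos: [0.4217, 0.1504, 0.0404]
tool_rot: [-179.9, -0.5, 69.1]
force: [1.2, 15.2, -5.9]
grip_width: 0.0006
```

```bash
python3 -c "
from h import *
st()
s=env.read_camera('scene');cv2.imwrite('pics/s5.png',s)
# bar-end advance along image vs stroke-4 picture and start picture
z=[cv2.cvtColor(cv2.imread(f'pics/{k}.png'),cv2.COLOR_BGR2GRAY) for k in('scene0','p2','s4','s5')]
t=z[2][240:276,232:262].astype(np.float32)
for i in(1,3):
    W=np.eye(2,3,dtype=np.float32);c,W=cv2.findTransformECC(t,z[i][240:276,232:262].astype(np.float32),W,cv2.MOTION_TRANSLATION,(3,200,1e-5),None,3);print(i,c,W[:,2])
R=Ro.from_euler('z',-21.12,degrees=True).as_matrix();O=R@[.413,.363,0]
p=proj('scene',np.array([[0,-190,55],[0,-200,55]])/1000@R.T+O);print('px per 10mm',p[1]-p[0],p[0])"
```

```text
t 16.72 clamp mm [-73.9 -70.8  40.4] F clamp [-4.34 14.65 -5.89] w 0.0006 rot [-179.9   -0.5   69.1]
1 0.9201697290248337 [-0.14291787 -0.4629248 ]
3 0.999812891191309 [ 0.0216414  -0.00651392]
px per 10mm [1.42577315 3.38531473] [246.91364398 249.21365541]
```

The held grip shows as a knee at about 14 N on the trigger, or roughly 16 N at the pad. I'll keep squeezing carefully to about 16.5 N at most. If the next click falls within that, the grip ends up between about 15 and 23 N. If not, the present click is already that good.

Request:
send_rows --series '[{"travel": [-0.1, 0, 0], "dr": [0, 0, 0], "claw": 0}, {"travel": [-0.2, 0, 0], "dr": [0, 0, 0], "claw": 0}, {"travel": [-0.2, 0, 0], "dr": [0, 0, 0], "claw": 0}, {"travel": [-0.2, 0, 0], "dr": [0, 0, 0], "claw": 0}]'

```text
time_s: 17.1
tool_pos: [0.4208, 0.1489, 0.0404]
tool_rot: [-179.9, -0.5, 69.1]
force: [1.9, 16.7, -5.9]
grip_width: 0.0005
```

```bash
python3 -c "
from h import *
st()"
```

```text
t 17.1 clamp mm [-74.1 -72.5  40.4] F clamp [-4.22 16.26 -5.93] w 0.0005 rot [-179.9   -0.5   69.1]
```

Request:
send_rows --series '[{"travel": [-0.1, 0, 0], "dr": [0, 0, 0], "claw": 0}, {"travel": [-0.1, 0, 0], "dr": [0, 0, 0], "claw": 0}, {"travel": [-0.1, 0, 0], "dr": [0, 0, 0], "claw": 0}, {"travel": [-0.1, 0, 0], "dr": [0, 0, 0], "claw": 0}]'

```text
time_s: 17.43
tool_pos: [0.4205, 0.1482, 0.0404]
tool_rot: [-179.9, -0.5, 69.1]
force: [1.8, 16.6, -4.8]
grip_width: 0.0006
```

```bash
python3 -c "
from h import *
st()"
```

```text
t 17.43 clamp mm [-74.1 -73.2  40.4] F clamp [-4.31 16.13 -4.82] w 0.0006 rot [-179.9   -0.5   69.1]
```

About 16.5 N reached. I'll release and re-feel the held load.

Request:
send_rows --series '[{"travel": [0.5, 0, 0], "dr": [0, 0, 0], "claw": 0}, {"travel": [1, 0, 0], "dr": [0, 0, 0], "claw": 0}, {"travel": [1.5, 0, 0], "dr": [0, 0, 0], "claw": 0}, {"travel": [1.9, 0, 0], "dr": [0, 0, 0], "claw": 0}, {"travel": [1.9, 0, 0], "dr": [0, 0, 0], "claw": 0}, {"travel": [1.9, 0, 0], "dr": [0, 0, 0], "claw": 0}, {"travel": [1.4, 0, 0], "dr": [0, 0, 0], "claw": 0}, {"travel": [1.1, 0, 0], "dr": [0, 0, 0], "claw": 0}, {"travel": [1.1, 0, 0], "dr": [0, 0, 0], "claw": 0}, {"travel": [1.1, 0, 0], "dr": [0, 0, 0], "claw": 0}]'

```text
time_s: 18.27
tool_pos: [0.4244, 0.1557, 0.0403]
tool_rot: [-179.9, -0.3, 69.0]
force: [2.8, 11.0, -4.0]
grip_width: 0.0006
```

```bash
python3 -c "
from h import *
st()"
```

```text
t 18.27 clamp mm [-73.2 -64.9  40.3] F clamp [-1.33 11.31 -4.02] w 0.0006 rot [-179.9   -0.3   69. ]
```

Request:
send_rows --series '[{"travel": [-0.2, 0, 0], "dr": [0, 0, 0], "claw": 0}, {"travel": [-0.2, 0, 0], "dr": [0, 0, 0], "claw": 0}, {"travel": [-0.2, 0, 0], "dr": [0, 0, 0], "claw": 0}, {"travel": [-0.2, 0, 0], "dr": [0, 0, 0], "claw": 0}]'

```text
time_s: 18.6
tool_pos: [0.4238, 0.1547, 0.0403]
tool_rot: [-179.9, -0.4, 69.1]
force: [3.4, 11.9, -5.4]
grip_width: 0.0005
```

```bash
python3 -c "
from h import *
st()"
```

```text
t 18.6 clamp mm [-73.4 -66.   40.3] F clamp [-1.11 12.3  -5.42] w 0.0005 rot [-179.9   -0.4   69.1]
```

Request:
send_rows --series '[{"travel": [-0.1, 0, 0], "dr": [0, 0, 0], "claw": 0}, {"travel": [-0.1, 0, 0], "dr": [0, 0, 0], "claw": 0}, {"travel": [-0.1, 0, 0], "dr": [0, 0, 0], "claw": 0}, {"travel": [-0.1, 0, 0], "dr": [0, 0, 0], "claw": 0}]'

```text
time_s: 18.93
tool_pos: [0.4236, 0.1542, 0.0404]
tool_rot: [-179.9, -0.4, 69.1]
force: [3.3, 11.9, -5.5]
grip_width: 0.0
```

```bash
python3 -c "
from h import *
st()"
```

```text
t 18.93 clamp mm [-73.4 -66.6  40.4] F clamp [-1.18 12.27 -5.5 ] w 0.0 rot [-179.9   -0.4   69.1]
```

Request:
send_rows --series '[{"travel": [-0.1, 0, 0], "dr": [0, 0, 0], "claw": 0}, {"travel": [-0.1, 0, 0], "dr": [0, 0, 0], "claw": 0}, {"travel": [-0.1, 0, 0], "dr": [0, 0, 0], "claw": 0}, {"travel": [-0.1, 0, 0], "dr": [0, 0, 0], "claw": 0}]'

```text
time_s: 19.27
tool_pos: [0.4232, 0.1535, 0.0404]
tool_rot: [-179.9, -0.4, 69.1]
force: [3.2, 13.1, -5.6]
grip_width: 0.0005
```

```bash
python3 -c "
from h import *
st()"
```

```text
t 19.27 clamp mm [-73.6 -67.3  40.4] F clamp [-1.68 13.35 -5.58] w 0.0005 rot [-179.9   -0.4   69.1]
```

Request:
send_rows --series '[{"travel": [-0.1, 0, 0], "dr": [0, 0, 0], "claw": 0}, {"travel": [-0.1, 0, 0], "dr": [0, 0, 0], "claw": 0}, {"travel": [-0.1, 0, 0], "dr": [0, 0, 0], "claw": 0}, {"travel": [-0.1, 0, 0], "dr": [0, 0, 0], "claw": 0}]'

```text
time_s: 19.6
tool_pos: [0.4227, 0.1528, 0.0404]
tool_rot: [-179.9, -0.5, 69.1]
force: [2.7, 13.3, -6.4]
grip_width: 0.0007
```

```bash
python3 -c "
from h import *
st()"
```

```text
t 19.6 clamp mm [-73.7 -68.1  40.4] F clamp [-2.28 13.39 -6.43] w 0.0007 rot [-179.9   -0.5   69.1]
```

Request:
send_rows --series '[{"travel": [-0.1, 0, 0], "dr": [0, 0, 0], "claw": 0}, {"travel": [-0.1, 0, 0], "dr": [0, 0, 0], "claw": 0}, {"travel": [-0.1, 0, 0], "dr": [0, 0, 0], "claw": 0}, {"travel": [-0.1, 0, 0], "dr": [0, 0, 0], "claw": 0}]'

```text
time_s: 19.93
tool_pos: [0.4223, 0.1521, 0.0404]
tool_rot: [-179.9, -0.5, 69.1]
force: [3.1, 15.1, -4.8]
grip_width: 0.0006
```

```bash
python3 -c "
from h import *
st()"
```

```text
t 19.93 clamp mm [-73.8 -69.   40.4] F clamp [-2.53 15.17 -4.75] w 0.0006 rot [-179.9   -0.5   69.1]
```

Request:
send_rows --series '[{"travel": [-0.1, 0, 0], "dr": [0, 0, 0], "claw": 0}, {"travel": [-0.1, 0, 0], "dr": [0, 0, 0], "claw": 0}, {"travel": [-0.1, 0, 0], "dr": [0, 0, 0], "claw": 0}, {"travel": [-0.1, 0, 0], "dr": [0, 0, 0], "claw": 0}]'

```text
time_s: 20.27
tool_pos: [0.422, 0.1514, 0.0404]
tool_rot: [-179.9, -0.5, 69.1]
force: [3.5, 15.2, -5.9]
grip_width: 0.0006
```

```bash
python3 -c "
from h import *
st()"
```

```text
t 20.27 clamp mm [-73.9 -69.7  40.4] F clamp [-2.16 15.41 -5.94] w 0.0006 rot [-179.9   -0.5   69.1]
```

Single force readings are noisy. I'll measure the jaw's settle-back directly by tracking the bar end in averaged pictures, squeezed against released, and average the force as well.

```bash
cat >> h.py <<'E'
def grab(name,n=5):
    R=Ro.from_euler('z',-21.12,degrees=True).as_matrix();O=R@[.413,.363,0];F=[];S=0
    for _ in range(n): S=S+env.read_camera('scene').astype(float);o=env.get_obs();F.append(np.r_[o['force']@R,(o['tool_pos']-O)@R*1000])
    F=np.array(F);print(name,o['time_s'],'F',F.mean(0)[:3].round(2),'sd',F.std(0)[:3].round(2),'pos',F.mean(0)[3:].round(2));np.save(f'pics/{name}.npy',S/n)
def prof(img):
    d=np.array([1.426,3.385]);d/=np.hypot(*d);n=np.array([-d[1],d[0]]);s=np.arange(0,36,.25);g=img.astype(np.float32).mean(2)
    c=np.array([244.5,247.])+s[:,None]*d
    return np.mean([cv2.remap(g,(c+w*n)[:,:1].astype(np.float32),(c+w*n)[:,1:].astype(np.float32),cv2.INTER_CUBIC)[:,0] for w in np.arange(-2,2.1,.5)],0)
E
python3 - <<'E'
from h import *
grab('q6')
for k in('scene0.png','p2.png','s4.png','s5.png','q6.npy'):
    im=np.load('pics/'+k) if k[-1]=='y' else cv2.imread('pics/'+k)
    print(k,prof(im)[::3].round().astype(int).tolist())
E
```

```text
q6 20.5167 F [-2.53 14.81 -5.45] sd [0.51 0.55 0.49] pos [-73.94 -69.74  40.37]
scene0.png [75, 73, 69, 71, 72, 70, 68, 70, 73, 67, 77, 118, 171, 158, 107, 92, 94, 95, 98, 101, 93, 96, 103, 98, 90, 91, 97, 91, 90, 92, 78, 89, 98, 82, 85, 86, 80, 89, 113, 130, 128, 126, 125, 125, 126, 126, 127, 128]
p2.png [38, 39, 38, 37, 36, 36, 38, 39, 38, 37, 37, 37, 38, 37, 38, 37, 33, 40, 63, 82, 88, 87, 86, 85, 75, 61, 58, 58, 57, 58, 58, 58, 58, 59, 59, 60, 59, 59, 59, 59, 59, 59, 59, 59, 59, 59, 59, 60]
s4.png [39, 38, 36, 37, 38, 39, 38, 38, 37, 37, 38, 39, 39, 38, 38, 39, 36, 35, 37, 38, 36, 36, 46, 66, 83, 90, 87, 86, 85, 71, 57, 57, 59, 60, 60, 60, 59, 60, 60, 59, 59, 59, 59, 59, 59, 59, 60, 60]
s5.png [38, 38, 37, 36, 38, 40, 39, 38, 37, 38, 38, 39, 38, 38, 39, 38, 37, 37, 36, 37, 36, 36, 46, 65, 83, 90, 87, 86, 86, 72, 57, 57, 58, 59, 59, 60, 59, 59, 59, 59, 59, 59, 59, 59, 59, 59, 60, 60]
q6.npy [37, 38, 38, 37, 37, 38, 39, 38, 37, 38, 37, 37, 38, 38, 38, 38, 37, 36, 37, 39, 38, 35, 35, 51, 75, 88, 88, 86, 86, 79, 63, 57, 57, 59, 60, 60, 59, 59, 59, 59, 59, 59, 59, 59, 59, 59, 60, 60]
```

Request:
send_rows --series '[{"travel": [0.5, 0, 0], "dr": [0, 0, 0], "claw": 0}, {"travel": [1, 0, 0], "dr": [0, 0, 0], "claw": 0}, {"travel": [1.5, 0, 0], "dr": [0, 0, 0], "claw": 0}, {"travel": [1.8, 0, 0], "dr": [0, 0, 0], "claw": 0}, {"travel": [1.8, 0, 0], "dr": [0, 0, 0], "claw": 0}, {"travel": [1.8, 0, 0], "dr": [0, 0, 0], "claw": 0}]'

```text
time_s: 21.02
tool_pos: [0.4273, 0.1624, 0.0397]
tool_rot: [-179.8, 0.1, 69.0]
force: [0.7, 0.1, 0.6]
grip_width: 0.0004
```

Run:
```python
from h import *
grab('r6');print(prof(np.load('pics/r6.npy'))[::3].round().astype(int).tolist())
```

```text
r6 21.2667 F [ 0.03 -0.15  0.07] sd [0.29 0.53 0.48] pos [-72.82 -57.49  39.74]
[39, 38, 36, 36, 37, 39, 38, 38, 37, 38, 37, 39, 39, 38, 38, 39, 36, 36, 37, 38, 36, 36, 46, 65, 83, 89, 87, 86, 85, 71, 57, 57, 58, 59, 59, 59, 59, 59, 59, 59, 59, 59, 59, 59, 59, 59, 60, 60]
```

The tracking is clean: releasing cost about 0.5 px, which is 1.3 mm or 5 N. I'll calibrate against the earlier stroke-3 picture, then do one slow stroke with averaged forces.

```bash
cat >> h.py <<'E'
def edge(img,lo=10):
    p=prof(img);s=np.arange(0,36,.25);i=next(i for i in range(int(lo/.25),len(p)) if p[i]>=62);return s[i]-.25*(p[i]-62)/(p[i]-p[i-1])
E
python3 - <<'E'
from h import *
c=cv2.imread('pics/cmp.png')
for i,k in((1,'p2c'),(2,'s3')):
    im=np.zeros((480,640,3),np.float32);im[155:285,210:305]=cv2.resize(c[:,266*i:266*i+266],(95,130),interpolation=cv2.INTER_AREA);print(k,edge(im))
p1=cv2.imread('pics/p1.png');im=np.zeros((480,640,3),np.float32);im[155:285,165:305]=cv2.resize(p1,(140,130),interpolation=cv2.INTER_AREA);print('p1',edge(im,6))
for k in('p2.png','s4.png','s5.png'):print(k,edge(cv2.imread('pics/'+k)))
for k in('q6','r6'):print(k,edge(np.load(f'pics/{k}.npy')))
R=Ro.from_euler('z',-21.12,degrees=True).as_matrix();O=R@[.413,.363,0]
p=proj('scene',np.array([[0,-y,50] for y in(200,210,220,230)])/1000@R.T+O);print(p.tolist(),np.linalg.norm(np.diff(p,axis=0),axis=1))
E
```

```text
p2c 13.485671228729188
s3 15.75823526084423
p1 11.231261437758803
p2.png 13.472082486376166
s4.png 17.110805436968803
s5.png 17.117483124136925
q6 17.593010023236275
r6 17.130903981626034
[[248.61266525020739, 254.70605563388045], [250.0628087961605, 258.1596605553423], [251.54077361669493, 261.6774459767325], [253.0473076674396, 265.26107562607604]] [3.74570464 3.81565123 3.88742155]
```

Request:
send_rows --series '[{"travel": [-0.4, 0, 0], "dr": [0, 0, 0], "claw": 0}, {"travel": [-0.7, 0, 0], "dr": [0, 0, 0], "claw": 0}, {"travel": [-0.9, 0, 0], "dr": [0, 0, 0], "claw": 0}, {"travel": [-0.9, 0, 0], "dr": [0, 0, 0], "claw": 0}]'

```text
time_s: 21.6
tool_pos: [0.425, 0.1583, 0.0402]
tool_rot: [-179.9, -0.4, 69.1]
force: [2.7, 10.2, -5.8]
grip_width: 0.0003
```

Run:
```python
from h import *
grab('a1',8);print(edge(np.load('pics/a1.npy')))
```

```text
a1 22.0 F [-1.93  9.85 -5.59] sd [0.45 0.54 0.79] pos [-73.6  -62.14  40.2 ]
17.333443626761436
```

Request:
send_rows --series '[{"travel": [-0.2, 0, 0], "dr": [0, 0, 0], "claw": 0}, {"travel": [-0.3, 0, 0], "dr": [0, 0, 0], "claw": 0}, {"travel": [-0.3, 0, 0], "dr": [0, 0, 0], "claw": 0}]'

```text
time_s: 22.25
tool_pos: [0.4244, 0.1574, 0.0403]
tool_rot: [-179.9, -0.5, 69.1]
force: [3.8, 13.5, -8.5]
grip_width: 0.0004
```

Run:
```python
from h import *
grab('a2',8);print(edge(np.load('pics/a2.npy')))
```

```text
a2 22.65 F [-1.61 13.9  -9.03] sd [0.61 0.53 0.73] pos [-73.82 -63.26  40.3 ]
17.48673757724464
```

Request:
send_rows --series '[{"travel": [-0.2, 0, 0], "dr": [0, 0, 0], "claw": 0}, {"travel": [-0.3, 0, 0], "dr": [0, 0, 0], "claw": 0}, {"travel": [-0.3, 0, 0], "dr": [0, 0, 0], "claw": 0}]'

```text
time_s: 22.9
tool_pos: [0.4233, 0.1556, 0.0404]
tool_rot: [-179.9, -0.6, 69.2]
force: [3.2, 15.8, -9.8]
grip_width: 0.0005
```

Run:
```python
from h import *
grab('a3',8);print(edge(np.load('pics/a3.npy')))
```

```text
a3 23.3 F [-2.72 16.48 -9.85] sd [0.42 0.37 0.58] pos [-74.19 -65.27  40.33]
17.659792944788933
```

All the estimates of the held click agree on a pad force of about 16 N. They come from averaged force minus jaw spring-back, from stroke-3 contact plus jaw travel, and from the stroke-4 curve. The next click would be about 24 N, closer to crushing than needed, so I stop here: release, back off and lift.

Request:
send_rows --series '[{"travel": [0.5, 0, 0], "dr": [0, 0, 0], "claw": 0}, {"travel": [1, 0, 0], "dr": [0, 0, 0], "claw": 0}, {"travel": [1.5, 0, 0], "dr": [0, 0, 0], "claw": 0}, {"travel": [2.5, 0, 0], "dr": [0, 0, 0], "claw": 0}, {"travel": [3, 0, 0], "dr": [0, 0, 0], "claw": 0}, {"travel": [3, 0, -2], "dr": [0, 0, 0], "claw": 0}, {"travel": [3, 0, -5], "dr": [0, 0, 0], "claw": 0}, {"travel": [3, 0, -9], "dr": [0, 0, 0], "claw": 0}, {"travel": [3, 0, -13], "dr": [0, 0, 0], "claw": 0}, {"travel": [3, 0, -17], "dr": [0, 0, 0], "claw": 0}, {"travel": [3, 0, -18], "dr": [0, 0, 0], "claw": 0}]'

```text
time_s: 24.22
tool_pos: [0.4363, 0.1778, 0.2262]
tool_rot: [179.6, -0.2, 69.0]
force: [0.3, -0.4, -0.6]
grip_width: 0.0003
```

Request:
send_rows --series '[{"travel": [-4, 0, 0], "dr": [0, 0, 0], "claw": 0}, {"travel": [-8, 0, 0], "dr": [0, 0, 0], "claw": 0}, {"travel": [-12, 0, 0], "dr": [0, 0, 0], "claw": 0}, {"travel": [-16, 0, 0], "dr": [0, 0, 0], "claw": 0}, {"travel": [-20, 0, 0], "dr": [0, 0, 0], "claw": 0}, {"travel": [-24, 0, 0], "dr": [0, 0, 0], "claw": 0}, {"travel": [-28, 0, 0], "dr": [0, 0, 0], "claw": 0}, {"travel": [-32, 0, 0], "dr": [0, 0, 0], "claw": 0}, {"travel": [-32, 0, 0], "dr": [0, 0, 0], "claw": 0}, {"travel": [-32, 0, 0], "dr": [0, 0, 0], "claw": 0}]'

```text
time_s: 25.05
tool_pos: [0.33, -0.1301, 0.2157]
tool_rot: [-178.9, 0.1, 68.6]
force: [0.2, 1.0, -0.0]
grip_width: 0.0005
```

Run:
```python
from h import *
grab('end',5);t=env.read_camera('top');s=np.load('pics/end.npy').astype(np.uint8);print(edge(s))
im=np.zeros((560,800,3),np.uint8);im[:,:400]=cv2.resize(s[150:276,205:295],(400,560));im[:,400:]=cv2.resize(t[190:358,160:280],(400,560))
cv2.imwrite('pics/end.png',im)
```

```text
end 25.3 F [ 0.15  0.28 -0.03] sd [0.94 0.34 0.65] pos [ -57.87 -361.39  215.93]
14.095838069915771
```

View pics/end.png

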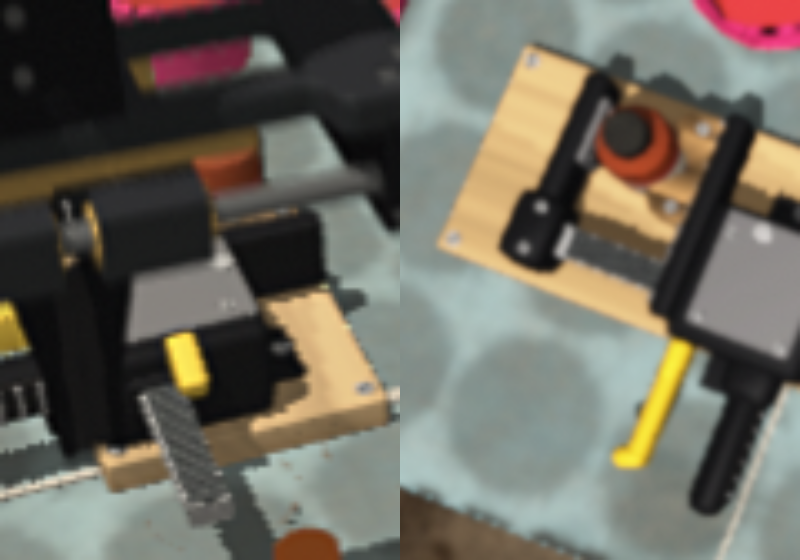

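The top view shows the bottle standing in the vee against the pad, with the trigger sprung back. One numeric check, then I hand in.

Run:
```python
from h import *
R=Ro.from_euler('z',-21.12,degrees=True).as_matrix();O=R@[.413,.363,0]
c=((plane('top',[[225/3.333+160-.4,132/3.333+190-.4]],.103)-O)@R*1000)[0];print('cap in clamp',c.round(1))
print(prof(np.load('pics/end.npy'))[40:100:3].round())
if abs(c[0]-62)<7 and abs(c[1]+12)<7: print(env.sign_off())
```

```text
cap in clamp [ 63.2 -12.7 103. ]
[ 78.  78.  78.  74.  74.  78.  84.  80.  79.  87.  90.  93.  93.  90.
  89.  95.  92.  85. 103. 101.]
the job is handed in; nothing more can be done
None
```

The brown, black-capped bottle stands upright in the vee, held by the sliding jaw at an estimated 16 N, and I have handed the job in. It took about 25 s of robot time. I moved the jaw only by its trigger, in four full strokes and three careful short ones, then let the trigger spring back and moved the arm clear.

**Last checks**
- **Seating:** the bottle's cap measured at (63, -13) mm in the clamp's frame, against a seat at (62, -12) mm. The top view shows the pad on the bottle and the trigger released.
- **Peak squeeze:** the most I read on the trigger was about 16.6 N, which is about 22 to 23 N at the pad and below the 30 N that crushes the bottle.
- **Held grip:** the jaw sprang back about 1.3 mm, or 5 N, when I let the trigger go on the sixth stroke.

**What disagreed**
- **Held force is inferred:** it was not measured directly. The separate estimates ranged from about 12.6 to 18 N because the trigger readings were noisy and affected by friction, so it may be slightly under the 16 to 20 N range.
- **Why I stopped there:** the next click would have been near 24 N, so I did not take it.
- **Check that failed:** tracking the end of the bar did not work in the final picture because the lighting had changed. I did not confirm the jaw's position that way after the last release.

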